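# Fill the peg tub and snap its cap on

### The job

Tip the three clothes pegs out of the sorting tray into the round tub and stand the empty tray back on the table. Then put the cap on the tub and press it straight down until it clicks past the catches and is fully home. Do not stop at the click: finish with the hand still pressing the cap down firmly, without letting go, and leave the pots and the thread cone where they are.

Things in the scene. Friction and masses are not known exactly. Their poses are not given: they have to be found in the camera images.
- tub: Round open plastic tub, 100 mm outside diameter, 90 mm inside, 118 mm high, inner floor at 6 mm, on a foot disc of 128 mm; fixed. Origin at the centre of its underside, z up. Three round sprung catches stand out about 5 mm from the neck, 120 degrees apart, 7.5 mm below the rim.
- tub_rim (a point): Centre of the tub's mouth, level with the rim, 118 mm above the table. The outer edge of the rim is bevelled to 93 mm diameter over the top 4 mm.
- cap: Loose round plastic snap cap, 120 mm in diameter, 25 mm high without knob, about 90 g, standing skirt down. Origin: centre of the skirt's lower edge, z up. Skirt 20 mm deep inside, mouth 110 mm, inner lip 103.6 mm. On the tub it first rests on the catches, origin 112 mm above the table; a push of some 10 to 20 N clicks it past them, the force drops; home, its origin is 98 mm above the table.
- cap_knob (a point): Centre of the top of the cap's knob, 55 mm above the cap's origin. The knob is an upright cylinder in the middle of the cap's top, 30 mm in diameter and 30 mm high: grip the cap there.
- tray: Loose aluminium sorting tray, 150 mm long (x), 76 mm wide (y), floor 4 mm thick, walls 22 mm high, about 180 g, closed at +x, open at -x (spout). Origin: centre of its underside, z up. Pegs slide out when the spout end is tipped down by about 40 degrees or more.
- tray_spout (a point): Middle of the tray floor's open edge, at x = -75 mm, z = 4 mm in the tray's frame; the pegs leave the tray here.
- tray_grip (a point): Middle of the top edge of the tray's black upright grip plate, at x = +80 mm, z = 76 mm in the tray's frame. The plate is 14 mm thick along the tray's x and 40 mm wide along its y: pinch it across its thickness.
- peg0: Clothes peg, 72 mm long (y), 15 mm wide, 12 mm high, 12 g, lying lengthways in the tray. Origin at the centre of its underside.
- peg1: Clothes peg, 72 mm long (y), 15 mm wide, 12 mm high, 12 g, lying lengthways in the tray. Origin at the centre of its underside.
- peg2: Clothes peg, 72 mm long (y), 15 mm wide, 12 mm high, 12 g, lying lengthways in the tray. Origin at the centre of its underside.
- pot: Bystander: round pot with white lid, 60 mm in diameter, 52 mm high, loose behind the tub; origin at the centre of its underside. Leave it alone.
- small_pot: Bystander: small round pot with black lid, 54 mm in diameter, 44 mm high, loose behind the tub; origin at the centre of its underside. Leave it alone.
- cone: Bystander: cone of thread, 60 mm in diameter, 82 mm high, loose behind the tub; origin at the centre of its underside. Leave it alone.

How it is judged:
On the way, in this order (a step that is already met when the one before it is completed fails the run):
1. the tray is tipped, spout down, over the tub (angle between tray's own z axis and vertical above 0.35 rad and horizontal distance between tray and tub below 0.16 m and height (world z) of tray above 0.1 m), for 0.05 s.
2. all three pegs lie in the tub (horizontal distance between each of peg0, peg1, peg2 and tub below 0.05 m and z of each of peg0, peg1, peg2 in the frame of tub below 0.115 m), for 0.2 s.
3. the cap has clicked past the catches and is home (z of cap in the frame of tub between 0.095 and 0.1 m and horizontal distance between cap and tub below 0.006 m and angle between the z axis of cap and the z axis of tub, either way round below 0.06 rad), for 0.2 s.
At the end, for the whole second after the job is handed in: The three pegs are in the tub; the cap is home on the rim (within 2 mm in height, 6 mm off centre at most and level to 0.06 rad) and is still being pressed onto the tub by the gripper with more than 5 N through the last second; the tray stands upright and still on the table, released (all of step 2 and all of step 3 and contact force between cap and tub above 5 N and contact force between the fingers and cap above 3 N and height (world z) of tray below 0.012 m and angle between tray's own z axis and vertical below 0.1 rad and linear speed of tray below 0.02 m/s and contact force between the fingers and tray below 0.1 N); the arm keeps its last pose, push and grip.
It fails at once if the pot with the white lid is shoved or knocked over (distance of pot from where it was at the start of the episode above 0.03 m or angle between pot's own z axis and vertical above 0.3 rad).
It fails at once if the small pot is shoved or knocked over (distance of small_pot from where it was at the start of the episode above 0.03 m or angle between small_pot's own z axis and vertical above 0.3 rad).
It fails at once if the thread cone is shoved or knocked over (distance of cone from where it was at the start of the episode above 0.03 m or angle between cone's own z axis and vertical above 0.3 rad).
It also fails if it takes over 67 s, if anything falls off the work surface, if the arm or the gripper's body presses on something with over 40 N, if the wrist force passes 120 N, or if a joint passes its speed limit or range.

### The arm

A 6-joint arm with a two-finger parallel gripper is mounted at the origin on a cart in front of the work surface, level with it; the furniture and walls round the work are solid. World frame = base frame: x ahead of the robot, y to its left, z up, the work surface at z = 0. Lengths are in m, angles in rad, forces in N, time in s.
With the tool pointing down it reaches from about 0.325 to 0.9 m from the base axis. Payload 6.1 kg.
Tool frame: the origin (TCP) lies at the very end of the fingers, on their centre line; the grasp point (between the pads) lies 19 mm behind it; z points along the fingers, y is the line along which they close (so a half turn about z gives the same grasp; the last joint's range is limited). The gripper opens to 85 mm and grips with 20 to 120 N. Pads are 22 mm wide; open, the fingers measure 114 mm over their backs; the gripper's body (76 mm by 85 mm) begins 54 mm behind the grasp point. The pads swing forward as they close: fully open they stand 13 mm farther back than shut.
Start: joints at [-1.297, 0.22, 1.526, -0, 1.395, -0.126], TCP at [0.243, -0.576, 0.231] pointing down, gripper open.
Joint ranges: [-2.98, 2.98], [-0.91, 2.08], [0.09, 2.57], [-1.24, 4.39], [0.2, 2.65], [-2.68, 2.68]. Speed limits (rad/s): [2.57, 2.57, 3.01, 3.14, 3.14, 3.14].

### API

Orientations are given as a unit quaternion [w, x, y, z].
In Python, from station import r, kin, get_obs, cams gives the robot as it stands. Calls block until the motion is done:
- r.goto(position, orientation): joint-space move of the TCP to a pose.
- r.servo_line(position, feed=0.15, rot=None): straight line of the TCP; rot=None keeps the orientation; feed is the mean speed in m/s.
- r.goto_joints(angles): joint-space move.
- r.set_gripper(opening, effort=None): finger opening in m; effort is the grip in N (None keeps the last); returns when the fingers have stopped.
- r.hold(seconds).
- kin.solve_ik(position, orientation): joint angles nearest the present ones, or None.
- get_obs(): the state.
- cams.read_camera(name): name is "scene" or "top" or "wrist"; returns a dict with "frame" (480x640x3 uint8, red, green, blue), "fovy" (degrees; the focal length in pixels is half the picture's height over the tangent of half this angle, whatever the lens; pixels are square), "cx", "cy" (the principal point, pixels), "dist_coeffs" ([k1, k2, p1, p2, k3] as OpenCV has them; the pictures are not rectified), "origin" and "orientation" of the camera in the world; the wrist camera has in their place "mount" (4x4, takes a point from camera to tool coordinates, whose origin is the TCP and whose axes are the flange's). Camera axes: x right, y up, looking along -z (the intrinsics and any distortion apply to the point x, -y, -z); pixel columns grow to the right and rows downward; lengths in m; the calibration is good to about 2 mm. A picture is of the moment at which its call begins: read the wrist's pose just before it. There is no depth.
A pose or a line that the arm cannot do raises r.PlanningError and nothing moves.
- r.hand_in(): hands the job in; it is judged then, once.
The state is a dict: "time": time; "joint_positions": joint angles; "qvel": joint speeds; "effort": joint torques, N m; "tool_pos": TCP position; "tcp_rot": TCP orientation; "wrist_force": force on the tool from outside, world axes, zero at the start; "moment": the same for the moment, N m; "finger_gap": finger opening in m; "finger_force": force on a finger pad.
Only numpy, scipy, OpenCV 4.12 (cv2) and the standard library are available. Lean on these libraries where they do the work, as an engineer would, in place of code of your own. Each camera call takes 0.05 s, during which the arm holds its last target. There are 200 camera calls.

## Working session

There is one attempt and no reset: what is moved stays moved. The work goes in short steps, each a Python script; the robot and the scene stay as the last script left them, time stands still between calls to the robot, and variables do not carry over. Pictures are saved under pics/ and viewed, at most 10 in all, crops included, and the job is handed in when it is done.

```bash
ls; mkdir -p pics
python3 - <<'E'
from station import r,kin,get_obs,cams
import cv2
for n in ("scene","top"):
    c=cams.read_camera(n); cv2.imwrite(f"pics/{n}0.png",c["frame"][:,:,::-1])
    print({k:v for k,v in c.items() if k!="frame"})
c=cams.read_camera("wrist");print({k:v for k,v in c.items() if k!="frame"})
print(get_obs())
E
```

```text
pics
{'fovy': 48.25199340402846, 'cx': 324.4523217214276, 'cy': 245.80734579195945, 'dist_coeffs': array([-0.13066141,  0.        ,  0.        ,  0.        ,  0.        ]), 'origin': array([-0.20058253,  0.68831803,  1.07843425]), 'orientation': array([-0.37106339, -0.1620437 ,  0.35480683,  0.84271342])}
{'fovy': 52.581366258459354, 'cx': 320.9609107737652, 'cy': 240.15112229822705, 'dist_coeffs': array([-0.0885278,  0.       ,  0.       ,  0.       ,  0.       ]), 'origin': array([0.38460248, 0.02195833, 1.0744199 ]), 'orientation': array([ 0.70502501,  0.05273165, -0.07408   , -0.7033287 ])}
{'fovy': 70.01041877205768, 'cx': 314.45893979553125, 'cy': 241.4075777524355, 'dist_coeffs': array([-0.06228882,  0.        ,  0.        ,  0.        ,  0.        ]), 'mount': array([[ 2.45448482e-04,  9.50214248e-01,  3.11597214e-01,
         7.93972465e-02],
       [ 9.99998495e-01,  3.01909282e-04, -1.70838053e-03,
         3.92272908e-04],
       [-1.71740161e-03,  3.11597164e-01, -9.50212744e-01,
        -1.41808631e-01],
       [ 0.00000000e+00,  0.00000000e+00,  0.00000000e+00,
         1.00000000e+00]])}
{'time': 0.15, 'joint_positions': array([-1.29708550e+00,  2.21067501e-01,  1.52734664e+00, -4.08221917e-05,
        1.39469942e+00, -1.26126995e-01]), 'qvel': array([-6.62814600e-06, -2.20820880e-03, -2.58442027e-03,  8.50730743e-05,
       -7.29532145e-05, -1.25970422e-03]), 'effort': array([ 1.97696158e-03, -4.97482324e+01, -3.89905500e+01, -3.45994322e-04,
        7.08925218e-03, -1.26963187e-05]), 'tool_pos': array([ 0.2431344 , -0.57526294,  0.23043747]), 'tcp_rot': array([-7.56901166e-04,  9.80081688e-01,  1.98593321e-01, -7.61023297e-05]), 'wrist_force': array([-0.68501636,  0.56055325,  0.24059772]), 'moment': array([-0.01741455, -0.07501286, -0.04734813]), 'finger_force': 0.0, 'finger_gap': 0.08566097856706521}
```

View pics/scene0.png

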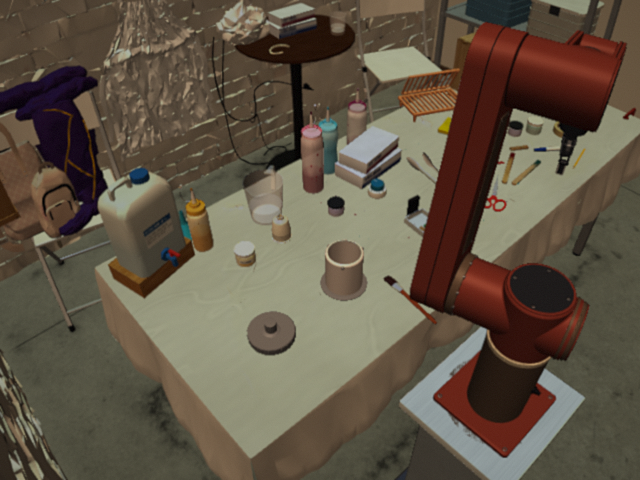

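View pics/top0.png

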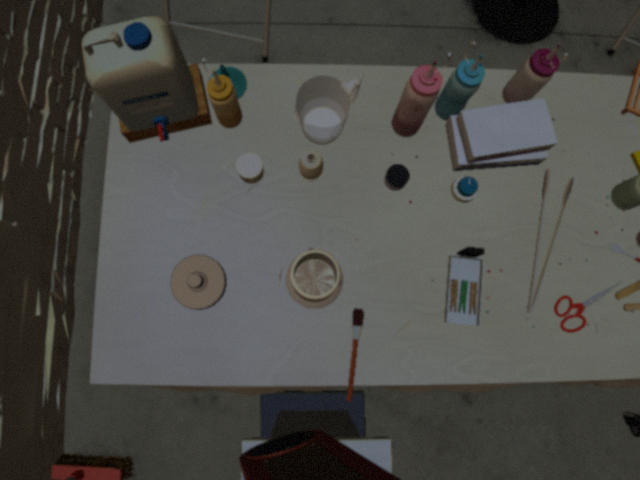

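Scene: the tub is in the middle, the cap at its left and the tray at its right with the spout toward the robot. In the top view the tub's rim is at about (315,275), the cap knob at (196,281), the tray at (464,290) and its grip plate at (471,252). The pots and cone stand behind, in rows 160–180.

```bash
cat > h.py <<'E'
from station import r,kin,get_obs,cams
import numpy as np, cv2
from scipy.spatial.transform import Rotation as R
def rot(q): return R.from_quat([q[1],q[2],q[3],q[0]])
def quat(Rm): q=Rm.as_quat(); return [q[3],q[0],q[1],q[2]]
def snap(n):
    o=get_obs(); c=cams.read_camera(n)
    if n=="wrist":
        T=np.array(c["mount"]); Rt=rot(o["tcp_rot"]).as_matrix()
        c["R"]=Rt@T[:3,:3]; c["o"]=Rt@T[:3,3]+o["tool_pos"]
    else: c["R"]=rot(c["orientation"]).as_matrix(); c["o"]=np.array(c["origin"])
    f=240/np.tan(np.radians(c["fovy"])/2); c["K"]=np.array([[f,0,c["cx"]],[0,f,c["cy"]],[0,0,1]])
    return c
def plane(c,uv,z):
    p=cv2.undistortPoints(np.array(uv,float).reshape(-1,1,2),c["K"],c["dist_coeffs"]).reshape(-1,2)
    d=np.c_[p[:,0],-p[:,1],-np.ones(len(p))]@c["R"].T
    return c["o"]+d*((z-c["o"][2])/d[:,2])[:,None]
def proj(c,P):
    q=(np.atleast_2d(P)-c["o"])@c["R"]
    return cv2.projectPoints(q*[1,-1,-1],np.zeros(3),np.zeros(3),c["K"],c["dist_coeffs"])[0].reshape(-1,2)
def blobs(m,box,amin=30):
    x0,y0,x1,y1=box; mm=np.zeros(m.shape,np.uint8); mm[y0:y1,x0:x1]=m[y0:y1,x0:x1]
    cs=cv2.findContours(mm,cv2.RETR_EXTERNAL,cv2.CHAIN_APPROX_NONE)[0]
    return sorted([k for k in cs if cv2.contourArea(k)>amin],key=cv2.contourArea,reverse=True)
def tq(yaw,tilt=0):
    """tool pose: tool y along tray x; tray yaw in world, spout tipped down by tilt"""
    Rt=R.from_euler('z',yaw)*R.from_euler('y',-tilt)   # tray frame
    return Rt
E
python3 - <<'E'
from h import *
c=snap("top"); f=c["frame"]; hsv=cv2.cvtColor(f,cv2.COLOR_RGB2HSV)
for p in [(464,262),(464,318),(440,300),(471,252),(197,270),(215,285),(197,281),(180,250),(305,255),(300,298),(292,290)]: print(p,f[p[1],p[0]],hsv[p[1],p[0]])
dark=(f.max(2)<45).astype(np.uint8)
for k in blobs(dark,(440,235,500,270)): print("grip",cv2.minAreaRect(k),plane(c,[cv2.minAreaRect(k)[0]],.076))
big=np.hstack([cv2.resize(f[225:345,260:380],None,fx=3.3,fy=3.3),cv2.resize(f[225:345,420:540],None,fx=3.3,fy=3.3)])
cv2.imwrite("pics/top_crop.png",cv2.convertScaleAbs(big,alpha=1.8)[:,:,::-1])
for n,uv,z in [("tub",(315,275),.118),("knob",(196,280),.055),("capdisc",(198,281),.022),("tray",(464,290),.02)]: print(n,plane(c,[uv],z))
E
```

```text
(464, 262) [100 109 119] [106  41 119]
(464, 318) [105 112 122] [108  36 122]
(440, 300) [104 106  98] [ 38  19 106]
(471, 252) [4 7 6] [ 80 109   7]
(197, 270) [101  90  78] [ 16  58 101]
(215, 285) [102  94  83] [ 17  48 102]
(197, 281) [100  90  78] [ 16  56 100]
(180, 250) [104 107 112] [109  18 112]
(305, 255) [82 79 67] [24 47 82]
(300, 298) [90 79 70] [14 57 90]
(292, 290) [99 92 80] [19 49 99]
grip ((470.5, 252.5), (9.0, 25.0), 90.0) [[ 0.54100671 -0.32524649  0.076     ]]
tub [[0.48826386 0.00473644 0.118     ]]
knob [[0.48337365 0.25352464 0.055     ]]
capdisc [[0.48442709 0.25657774 0.022     ]]
tray [[ 0.46603353 -0.32558507  0.02      ]]
```

View pics/top_crop.png

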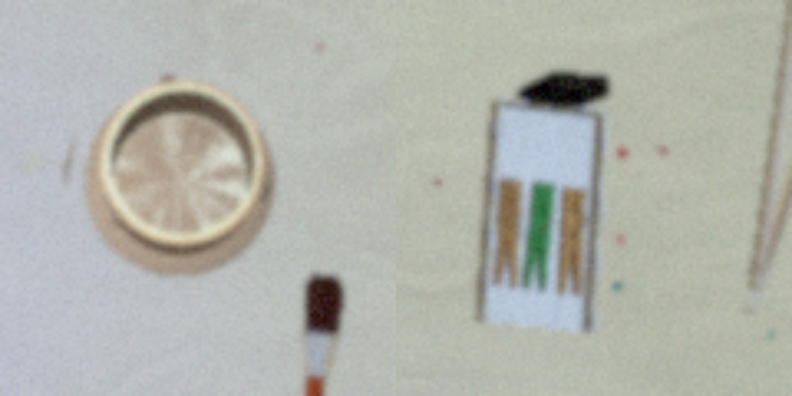

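Tub rim is centred at about (315.8,275) px. The tray is turned slightly clockwise, with pegs along its length, and the black plate sits at its far end. Next I check reachability and get closer wrist views.

```bash
cat >> h.py <<'E'
def toolR(Rt,flip=1):
    m=Rt.as_matrix(); return R.from_matrix(np.c_[flip*m[:,1],flip*m[:,0],-m[:,2]])
def tool_for(spout,yaw,tilt,g,flip=1):
    """tool pose which puts the tray's spout point there; g = TCP in the tray's frame"""
    Rt=tq(yaw,tilt); return np.array(spout)+Rt.apply(np.array(g)-[-.075,0,.004]), quat(toolR(Rt,flip))
E
python3 - <<'E'
from h import *
c=snap("top"); o=np.array([420,225])
P=plane(c,np.array([(98,102),(204,112)])/3.3+o,.022); Q=plane(c,np.array([(84,320),(194,328)])/3.3+o,.022)
print(P,Q); a=P.mean(0)-Q.mean(0); print("len",np.linalg.norm(a),"yaw",np.arctan2(a[1],a[0]),"w",np.linalg.norm(P[0]-P[1]),"ctr",(P.mean(0)+Q.mean(0))/2)
tub=np.array([.488,.004])
for flip in (1,-1):
  for yaw in np.radians([-90,-60,-45,-30,-15,0,20,40]):
    row=[]
    for tilt in np.radians([0,25,50,65,75]):
        s=np.r_[tub+.02*np.array([np.cos(yaw),np.sin(yaw)]),.135]
        p,q=tool_for(s,yaw,tilt,[.08,0,.036],flip); j=kin.solve_ik(p,q); row.append(None if j is None else np.round(j,1).tolist())
    print(flip,round(np.degrees(yaw)),row)
E
```

```text
[[ 0.54165458 -0.29616126  0.022     ]
 [ 0.53499378 -0.36921536  0.022     ]] [[ 0.39655374 -0.28044008  0.022     ]
 [ 0.39065667 -0.35458275  0.022     ]]
len 0.14551261078970817 yaw -0.1044895434832707 w 0.07335712124696822 ctr [ 0.46596469 -0.32509986  0.022     ]
1 -90 [[-0.5, 0.0, 1.9, -0.0, 1.3, 1.1], [-0.2, -0.1, 1.9, -0.5, 1.3, 1.5], [0.2, 0.0, 1.9, -0.9, 1.5, 1.9], [0.3, 0.2, 1.8, -1.0, 1.7, 2.1], [0.4, 0.3, 1.8, -1.1, 1.8, 2.2]]
1 -60 [[-0.4, 0.2, 1.7, -0.0, 1.3, 0.7], [-0.2, -0.1, 1.9, -0.4, 1.1, 1.0], [0.2, -0.2, 2.1, -0.9, 1.1, 1.6], [0.4, -0.1, 2.2, -1.2, 1.2, 1.9], None]
1 -45 [[-0.3, 0.3, 1.6, -0.0, 1.3, 0.5], [-0.2, -0.1, 1.9, -0.3, 1.0, 0.8], [0.1, -0.3, 2.2, -0.9, 0.9, 1.4], None, None]
1 -30 [[-0.3, 0.3, 1.5, -0.0, 1.3, 0.3], [-0.2, -0.1, 1.9, -0.2, 0.9, 0.5], [0.0, -0.4, 2.3, -0.7, 0.6, 1.0], None, None]
1 -15 [[-0.2, 0.3, 1.5, -0.0, 1.3, 0.1], [-0.2, -0.1, 1.9, -0.1, 0.9, 0.1], [-0.1, -0.5, 2.3, -0.3, 0.5, 0.4], [-0.0, -0.7, 2.5, -0.8, 0.3, 0.9], None]
1 0 [[-0.1, 0.4, 1.5, -0.0, 1.3, -0.1], [-0.2, -0.1, 1.9, 0.1, 0.9, -0.2], [-0.2, -0.5, 2.3, 0.4, 0.5, -0.5],
[... 602 characters left out ...]
], [0.2, -0.2, 2.1, -0.9, 1.1, -1.5], [0.4, -0.1, 2.2, -1.2, 1.2, -1.2], None]
-1 -45 [[-0.3, 0.3, 1.6, -0.0, 1.3, -2.7], [-0.2, -0.1, 1.9, -0.3, 1.0, -2.4], [0.1, -0.3, 2.2, -0.9, 0.9, -1.8], None, None]
-1 -30 [None, None, [0.0, -0.4, 2.3, -0.7, 0.6, -2.1], None, None]
-1 -15 [None, None, None, [-0.0, -0.7, 2.5, -0.8, 0.3, -2.2], None]
-1 0 [None, None, [-0.2, -0.5, 2.3, 0.4, 0.5, 2.7], None, None]
-1 20 [None, [-0.1, -0.1, 1.9, 0.3, 0.9, 2.5], [-0.4, -0.5, 2.3, 0.8, 0.8, 2.0], [-0.6, -0.7, 2.5, 1.2, 0.9, 1.5], None]
-1 40 [[0.1, 0.3, 1.6, -0.0, 1.3, 2.5], [-0.1, -0.1, 1.9, 0.4, 1.0, 2.2], [-0.5, -0.3, 2.2, 0.9, 1.1, 1.6], [-0.7, -0.4, 2.4, 1.2, 1.3, 1.3], [-0.9, -0.3, 2.4, 1.3, 1.4, 1.1]]
```

Run:
```python
from h import *
q=quat(toolR(tq(-.10))); r.goto([.541,-.325,.20],q)
c=snap("wrist"); f=c["frame"]; cv2.imwrite("pics/w1.png",f[:,:,::-1])
dark=(f.max(2)<40).astype(np.uint8)
for k in blobs(dark,(0,0,640,480),150)[:6]:
    b=cv2.minAreaRect(k); print(b,plane(c,[b[0]],.076),[np.round(v,4) for v in plane(c,cv2.boxPoints(b),.076)[:,:2]])
print(proj(c,[.541,-.325,.076]),get_obs()["time"])
```

```text
((319.5, 376.5), (639.0, 205.0), 0.0) [[ 0.53056214 -0.46948637  0.076     ]] [array([ 0.1269, -0.599 ]), array([ 0.2554, -0.3363]), array([ 0.8287, -0.3953]), array([ 0.9069, -0.6828])]
((519.0, 30.5), (61.0, 66.0), 90.0) [[ 0.69989454 -0.19241462  0.076     ]] [array([ 0.6755, -0.1714]), array([ 0.7239, -0.1735]), array([ 0.7259, -0.2142]), array([ 0.6759, -0.2112])]
((520.5, 274.5), (9.0, 177.0), 0.0) [[ 0.71411144 -0.38269205  0.076     ]] [array([ 0.7197, -0.4766]), array([ 0.7036, -0.3046]), array([ 0.7111, -0.3053]), array([ 0.7288, -0.4779])]
((324.5, 233.0), (60.0, 15.0), 90.0) [[ 0.54834327 -0.32812627  0.076     ]] [array([ 0.5447, -0.3029]), array([ 0.5565, -0.3041]), array([ 0.5522, -0.3548]), array([ 0.5397, -0.3535])]
((9.5, 69.0), (19.0, 74.0), 0.0) [[ 0.32611446 -0.17588002  0.076     ]] [array([ 0.3094, -0.2003]), array([ 0.326 , -0.1496]), array([ 0.3415, -0.1525]), array([ 0.3256, -0.2028])]
((533.5, 262.5), (7.0, 39.0), -0.0) [[ 0.72473401 -0.37259212  0.076     ]] [array([ 0.7236, -0.3909]), array([ 0.7197, -0.3543]), array([ 0.726, -0.355]), array([ 0.73  , -0.3917])]
[[315.1009785  230.20388356]] 1.75
```

View pics/w1.png

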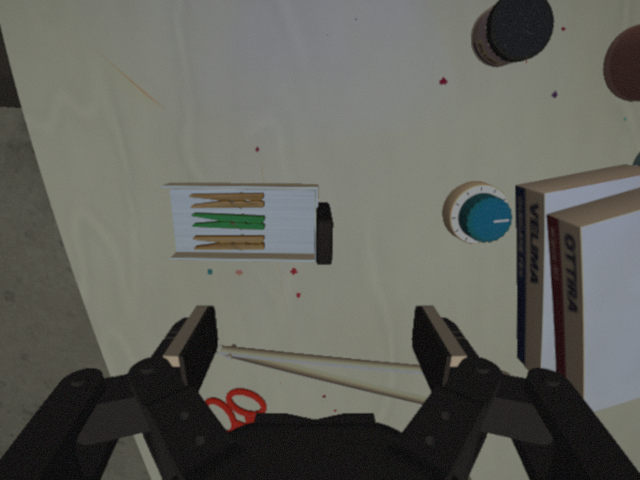

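The black plate covers cols 317–332, rows 203–264. Its centre comes out at about (0.548,-0.334), which agrees with the tray centre plus 80 mm. The pegs lie parallel to the image rows, so yaw is about -0.10.

Run:
```python
from h import *
q=quat(toolR(tq(-.10))); r.goto([.5475,-.3335,.15],q)
r.servo_line([.5475,-.3335,.038],feed=.1)
r.set_gripper(0.0,80); o=get_obs(); print(o["finger_gap"],o["finger_force"],o["wrist_force"],o["tool_pos"])
r.servo_line([.5475,-.3335,.25],feed=.12)
o=get_obs(); print(o["finger_gap"],o["wrist_force"],o["moment"],o["tool_pos"],o["time"])
# move to pre-pour (level, over the right of the tub), via two yaws
tub=np.array([.488,.004]); g=[.08,0,.038]
def pose(back,z,tilt,yaw=-np.pi/2): return tool_for(np.r_[tub+back*np.array([np.cos(yaw),np.sin(yaw)]),z],yaw,tilt,g)
p,qq=pose(.10,.20,0); r.goto(p,qq)
c=snap("wrist"); cv2.imwrite("pics/w2.png",c["frame"][:,:,::-1])
print(get_obs()["time"],get_obs()["tool_pos"],p)
print("spout edge exp",proj(c,np.array([p+tq(-np.pi/2).apply(np.array([-.075,y,z])-g) for y in(-.038,.038) for z in (.004,.022)])))
print("rim exp",proj(c,[[.488+.05*s,.004+.05*t,.118] for s,t in((1,0),(-1,0),(0,1),(0,-1))]))
```

```text
0.012951106538114023 78.27008485794067 [0.89567374 0.26089426 1.45451392] [ 0.54774776 -0.33359577  0.03823285]
0.013123905103665116 [ 0.26226275  0.20047324 -3.0698101 ] [ 0.06001289 -0.13533293 -0.03375045] [ 0.54715985 -0.3332082   0.24892909] 5.9
7.3083 [ 0.48813269 -0.25121744  0.23405928] [ 0.488 -0.251  0.234]
spout edge exp [[ 62.42095778 333.51310471]
 [ 41.96473711 350.77773166]
 [ 31.18000807 213.85358152]
 [  4.78161273 222.39140617]]
rim exp [[ -8.50552856 175.65595299]
 [ 22.20959254 290.32392067]
 [-43.81781091 235.95420195]
 [ 61.7986604  235.77919698]]
```

View pics/w2.png

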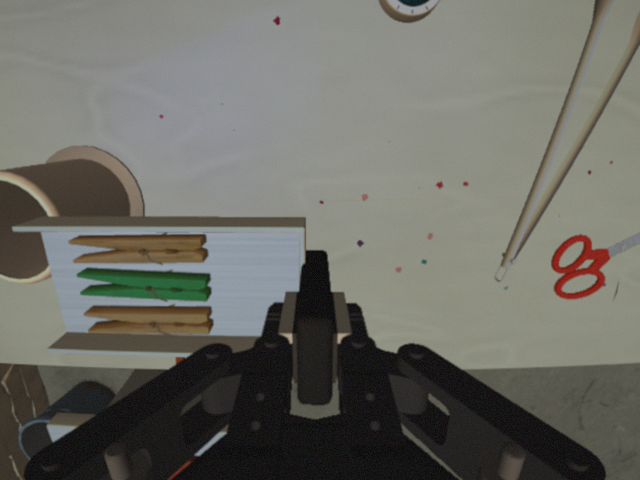

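The tray is held level. Its spout edge runs (41,232)–(65,331) and its wall tops are at (13,229) and (49,349). The rim's right edge at (49,240) is a few px left of where I expected it, so the tub is more like (0.491,0.007). Pouring now.

Run:
```python
from h import *
tub=np.array([.491,.007]); g=[.08,0,.038]; yaw=-np.pi/2
for back,z,t,feed in [(.05,.175,20,.15),(.025,.15,34,.12),(.02,.14,45,.1),(.02,.14,55,.1),(.02,.14,65,.08),(.02,.14,72,.08)]:
    p,q=tool_for(np.r_[tub+[0,-back],z],yaw,np.radians(t),g); r.servo_line(p,feed=feed,rot=q)
r.hold(.5)
o=get_obs(); print(o["time"],o["wrist_force"],o["tool_pos"],o["joint_positions"])
a=snap("wrist")["frame"]; b=cv2.resize(snap("top")["frame"][160:360,220:440],(528,480)); 
cv2.imwrite("pics/p1.png",cv2.resize(np.hstack([a,cv2.convertScaleAbs(b,alpha=1.6)]),(800,329))[:,:,::-1])
```

```text
10.8083 [-0.05178199  0.10010147 -2.48707672] [ 0.49101394 -0.02867112  0.29809577] [ 0.39332257  0.26460932  1.8027188  -1.1012547   1.74480087  2.17260457]
```

View pics/p1.png

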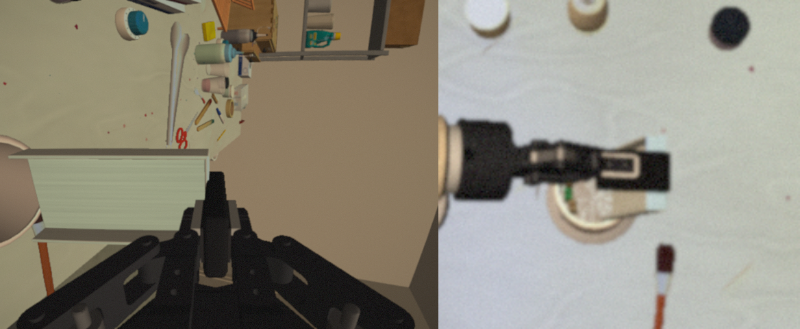

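The tray is empty and the green peg can be seen inside the tub. I'll set the tray back in its old place, then look from above the tub and above the cap.

Run:
```python
from h import *
tub=np.array([.491,.007]); g=[.08,0,.038]; yaw=-np.pi/2
for back,z,t,feed in [(.025,.17,50,.12),(.06,.19,25,.15),(.12,.20,0,.15)]:
    p,q=tool_for(np.r_[tub+[0,-back],z],yaw,np.radians(t),g); r.servo_line(p,feed=feed,rot=q)
q=quat(toolR(tq(-.10))); r.goto([.5475,-.3335,.15],q)
r.servo_line([.5475,-.3335,.06],feed=.12); r.servo_line([.5475,-.3335,.0375],feed=.04)
print(get_obs()["wrist_force"]); r.set_gripper(.06); r.servo_line([.5475,-.3335,.15],feed=.12)
r.set_gripper(.085)
# look straight down-ish on the tub: tool x toward +x, camera 79 mm ahead
qd=quat(toolR(tq(-np.pi/2)))
r.goto([.44,.007,.32],qd); r.hold(.3)
c=snap("wrist"); cv2.imwrite("pics/t1.png",c["frame"][:,:,::-1]); np.save("t1.npy",c,allow_pickle=True)
b=snap("top"); cv2.imwrite("pics/top1.png",b["frame"][:,:,::-1])
print(get_obs()["time"],proj(c,[[.491,.007,.118]]))
r.goto([.43,.255,.20],qd); r.hold(.3)
c=snap("wrist"); cv2.imwrite("pics/c1.png",c["frame"][:,:,::-1]); np.save("c1.npy",c,allow_pickle=True)
print(get_obs()["time"],proj(c,[[.483,.2545,.055]]))
t=cv2.imread("pics/t1.png"); u=cv2.imread("pics/c1.png")
cv2.imwrite("pics/tc.png",cv2.resize(np.hstack([t,u]),(800,300)))
```

```text
[-1.75606226  1.59948044  6.52807618]
20.2417 [[313.02822036 160.2861266 ]]
21.6583 [[312.90314774 164.60211248]]
```

View pics/tc.png

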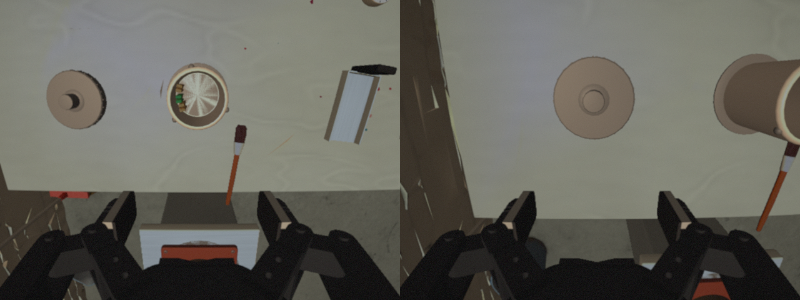

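View pics/top1.png

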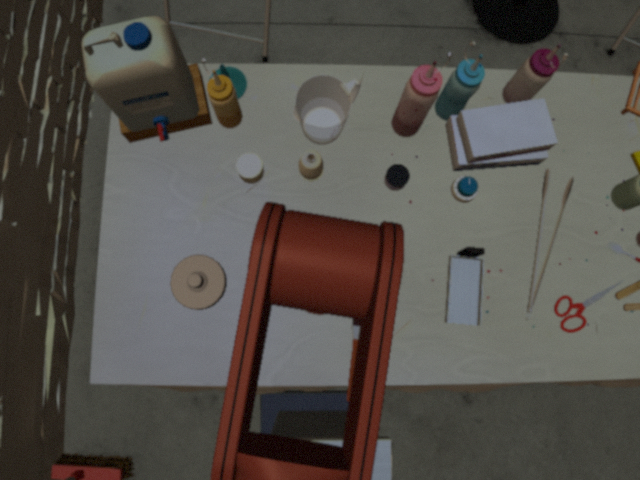

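Pegs are in the tub, the tray stands upright where it was, and the bystanders have not moved. The rim is near (314,155) px in the tub view. The cap's disc is near (310,155) and the knob near (310,160) in the cap view. Next I fit the circles.

Run:
```python
from h import *
t=np.load("t1.npy",allow_pickle=True).item(); c=np.load("c1.npy",allow_pickle=True).item()
def fit(P):
    A=np.c_[2*P[:,:2],np.ones(len(P))]; s=np.linalg.lstsq(A,(P[:,:2]**2).sum(1),rcond=None)[0]
    return s[:2],np.sqrt(s[2]+s[0]**2+s[1]**2)
def hough(c,box,rr,z,p2=25):
    x0,y0,x1,y1=box; g=cv2.cvtColor(c["frame"],cv2.COLOR_RGB2GRAY)[y0:y1,x0:x1]; g=cv2.resize(g,None,fx=4,fy=4,interpolation=cv2.INTER_CUBIC)
    k=cv2.HoughCircles(cv2.GaussianBlur(g,(0,0),3),cv2.HOUGH_GRADIENT,1.5,8,param1=50,param2=p2,minRadius=rr[0]*4,maxRadius=rr[1]*4)
    if k is None: print("none"); return
    for u,v,rad in k[0][:4]:
        u,v,rad=u/4+x0,v/4+y0,rad/4; ring=[(u+rad*np.cos(a),v+rad*np.sin(a)) for a in np.arange(0,6.28,.3)]
        print(np.round([u,v,rad],1),"z",z,fit(plane(c,ring,z)))
hough(t,(250,90,380,220),(35,60),.118)
hough(c,(225,70,400,240),(55,72),.025)
hough(c,(225,70,400,240),(13,24),.055)
# colour contour of the cap disc and tub rim
h=cv2.cvtColor(c["frame"],cv2.COLOR_RGB2HSV)
print(h[155,265],h[155,200],h[160,310]); m=((h[...,1]>h[155,265,1]*.7)&(h[...,0]<25)).astype(np.uint8)
m=cv2.morphologyEx(m,cv2.MORPH_CLOSE,np.ones((5,5)))
for k in blobs(m,(225,70,400,240),3000): e=cv2.fitEllipse(k); print("cap",e,fit(plane(c,k.reshape(-1,2),.025)))
ht=cv2.cvtColor(t["frame"],cv2.COLOR_RGB2HSV); row=[ht[155,x].tolist() for x in range(262,290,2)]; print(row)
z=cv2.resize(np.hstack([t["frame"][90:220,240:400],c["frame"][85:215,230:390]]),None,fx=2.5,fy=2.5,interpolation=cv2.INTER_CUBIC); cv2.imwrite("pics/z.png",z[:,:,::-1])
```

```text
[316.6 158.1  44.3] z 0.118 (array([0.49169477, 0.00351518]), np.float64(0.043159285192541245))
[314.3 158.1  45. ] z 0.118 (array([0.49165063, 0.00572968]), np.float64(0.0438182071386498))
[315.8 159.9  42.8] z 0.118 (array([0.48997318, 0.00425267]), np.float64(0.04178441264996987))
[315.8 155.4  41.8] z 0.118 (array([0.49439312, 0.00425711]), np.float64(0.040544944666196694))
[310.3 159.1  64.3] z 0.025 (array([0.48231099, 0.25696439]), np.float64(0.05798791574477982))
[309.2 157.2  66.2] z 0.025 (array([0.48383348, 0.2579851 ]), np.float64(0.05959931034565821))
[306.9 157.2  68.6] z 0.025 (array([0.48361389, 0.26004405]), np.float64(0.06181613849209025))
[313.7 159.8  61.2] z 0.025 (array([0.48189047, 0.25388045]), np.float64(0.055274018505174285))
none
[ 16  52 127] [110  11 138] [ 16  56 123]
cap ((309.8974914550781, 156.30584716796875), (128.13429260253906, 130.9261016845703), 174.89697265625) (array([0.48470381, 0.25732567]), np.float64(0.0582470110641778))
[[110, 5, 145], [108, 9, 146], [18, 41, 149], [25, 53, 169], [41, 16, 173], [23, 56, 118], [17, 57, 63], [13, 72, 64], [15, 66, 62], [44, 72, 67], [71, 152, 99], [66, 143, 100], [67, 150, 100], [66, 134, 101]]
```

View pics/z.png

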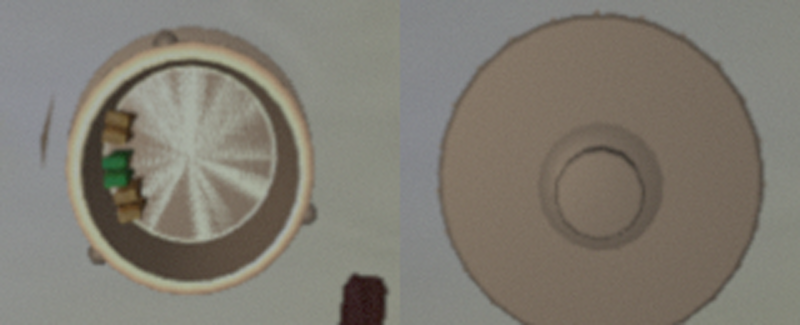

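In the crop, the rim's outer circle is centred at (190.5,167.5), giving px (316.2,157). The pegs stand at the left inner wall, well below the rim. The knob top is at (200,194) in the right half, giving px (310,162.6). Now the cap grasp.

Run:
```python
from h import *
t=np.load("t1.npy",allow_pickle=True).item(); c=np.load("c1.npy",allow_pickle=True).item()
tub=plane(t,[(316.1,157.1)],.118)[0]; kn=plane(c,[(310,162.6)],.055)[0]; d=plane(c,[(310.3,156.6)],.025)[0]
print(tub,kn,d)
x,y=(kn[:2]+d[:2])/2; qd=quat(toolR(tq(-np.pi/2)))
r.goto([x,y,.12],qd); r.servo_line([x,y,.027],feed=.08)
print(get_obs()["wrist_force"]); r.set_gripper(0,100); o=get_obs(); print(o["finger_gap"],o["finger_force"],o["wrist_force"])
r.servo_line([x,y,.20],feed=.12); r.hold(.3)
o=get_obs(); print(o["finger_gap"],o["wrist_force"],o["moment"],o["tool_pos"],o["time"])
c=snap("wrist"); cv2.imwrite("pics/g1.png",c["frame"][:,:,::-1]); np.save("g1.npy",c,allow_pickle=True)
print(proj(c,o["tool_pos"]+[[.06*s,.06*w,-.002] for s,w in((1,0),(0,1),(0,-1))]))
```

```text
[0.49406881 0.00398652 0.118     ] [0.48462987 0.256886   0.055     ] [0.48731605 0.2569435  0.025     ]
[0.52580257 0.11382235 0.80867005]
0.027844901367930684 98.32791209220886 [-0.53783432 -0.12706655  3.27018612]
0.027887259342775236 [-0.73282275  0.46433488 -2.01291747] [0.00357409 0.0258543  0.03177772] [0.48585738 0.2568616  0.19968556] 25.9083
[[312.41260271 178.92771831]
 [186.62606008 306.41582926]
 [438.58648633 306.30624602]]
```

View pics/g1.png

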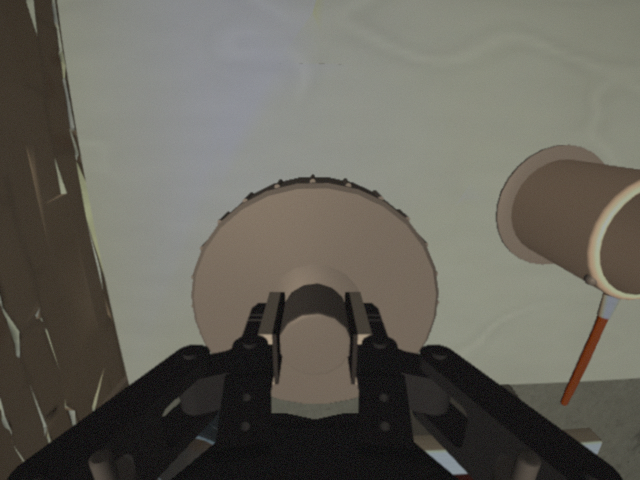

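The cap is held on its knob. The disc spans cols 192–438 and its front edge is at row 183 (expected 179), so it sits about 1–2 mm toward the robot from the TCP. My tub x estimates differ by 5 mm between cameras (0.489 and 0.494). A wrist view with the hand turned half round will cancel the bias, with the scene camera as tie-break.

Run:
```python
from h import *
qa=quat(toolR(tq(-np.pi/2))); qb=quat(toolR(tq(-np.pi/2),-1))
cr=[]
def shot(p,q,tag):
    r.goto(p,q); r.hold(.3); c=snap("wrist"); np.save(tag+".npy",c,allow_pickle=True)
    u,v=np.round(proj(c,[.492,.004,.118])[0]).astype(int); x0=max(0,min(u-60,520)); y0=max(0,min(v-60,360)); print(tag,x0,y0,get_obs()["time"],get_obs()["tool_pos"])
    cr.append(cv2.resize(c["frame"][y0:y0+120,x0:x0+120],None,fx=3.2,fy=3.2,interpolation=cv2.INTER_CUBIC))
shot([.40,.004,.30],qa,"ta")
try: shot([.584,.004,.30],qb,"tb")
except r.PlanningError as e: print(e)
s=snap("scene"); np.save("s.npy",s,allow_pickle=True)
cr.append(cv2.resize(s["frame"][230:305,305:380],(384,384),interpolation=cv2.INTER_CUBIC))
cv2.imwrite("pics/rims.png",cv2.resize(np.hstack(cr),None,fx=.69,fy=.69)[:,:,::-1])
```

```text
ta 254 56 27.4083 [0.40005288 0.00447846 0.2996228 ]
tb 256 56 30.3583 [0.58397121 0.00398987 0.30005127]
```

View pics/rims.png

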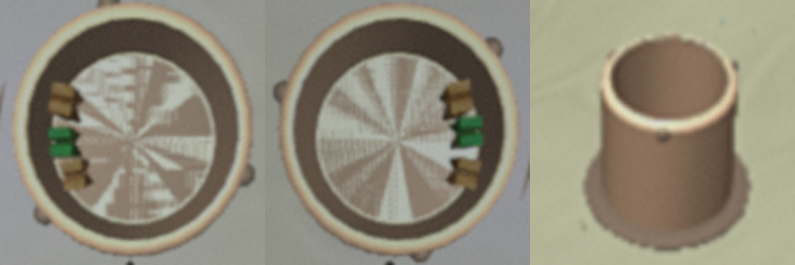

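The tub is clear in all three views. Outer-rim centres by eye: (133,129) in the first crop, (133.5,128.5) in the second and (138.5,83.5) in the scene crop.

Run:
```python
from h import *
for n,uv in [("ta",(314.2,114.4)),("tb",(316.5,114.2)),("s",(344.2,253.6))]:
    c=np.load(n+".npy",allow_pickle=True).item(); print(n,plane(c,[uv],.117))
    # cross-check: fit the bright rim band's outer contour
    if n!="s":
        h=cv2.cvtColor(c["frame"],cv2.COLOR_RGB2HSV); m=((h[...,1]>24)&(h[...,2]>110)&(h[...,0]<35)).astype(np.uint8)
        k=blobs(cv2.morphologyEx(m,cv2.MORPH_CLOSE,np.ones((3,3))),(254,50,376,174),1000)
        if k: e=cv2.fitEllipse(cv2.convexHull(k[0])); print(e,plane(c,[e[0]],.117))
c=np.load("top0.npy",allow_pickle=True).item() if 0 else snap("top"); print("top",plane(c,[(315.6,274.5)],.117))
g=np.load("g1.npy",allow_pickle=True).item()
h=cv2.cvtColor(g["frame"],cv2.COLOR_RGB2HSV)
m=((h[...,1]>38)&(h[...,0]<25)).astype(np.uint8); k=blobs(m,(180,170,450,300),3000)[0].reshape(-1,2)
k=k[(k[:,1]<296)]; P=plane(g,k,.198)[:,:2]
P=P[np.abs(np.hypot(*(P-[.4859,.2569]).T)-.06)<.006]
A=np.c_[2*P,np.ones(len(P))]; s=np.linalg.lstsq(A,(P**2).sum(1),rcond=None)[0]; print("cap in hand",s[:2]-[.48586,.25686],np.sqrt(s[2]+s[0]**2+s[1]**2),len(P))
```

```text
ta [[0.49299464 0.00394406 0.117     ]]
((313.54022216796875, 113.92171478271484), (109.77600860595703, 116.42475128173828), 0.7108585238456726) [[0.49340203 0.00453486 0.117     ]]
tb [[0.49043666 0.00474772 0.117     ]]
((316.16094970703125, 113.82965850830078), (109.80609130859375, 115.4705810546875), 6.321259498596191) [[0.49012015 0.00444335 0.117     ]]
s [[0.48557518 0.0104219  0.117     ]]
top [[0.48936946 0.00353275 0.117     ]]
cap in hand [ 0.00304969 -0.00087359] 0.056808575196220894 375
```

Averaging the two opposed wrist views puts the tub at (0.4917,0.0044). Lowering the cap while watching the forces.

Run:
```python
from h import *
qb=quat(toolR(tq(-np.pi/2),-1)); x,y=.4907,.0034
r.servo_line([x,y,.20],feed=.12,rot=qb); r.set_gripper(0,120); r.servo_line([x,y,.152],feed=.08)
o=get_obs(); print(o["wrist_force"],o["time"])
for z in (.148,.145,.1425,.1405,.139,.138):
    r.servo_line([x,y,z],feed=.02); o=get_obs(); print(z,o["tool_pos"].round(4),o["wrist_force"].round(1),o["moment"].round(2),round(o["time"],1))
    if o["wrist_force"][2]>6: break
```

```text
[-0.63822679  0.03410518 -0.46377621] 32.7167
0.148 [0.4907 0.0034 0.1481] [-0.3 -0.2 -0.4] [-0.   -0.03  0.02] 33.1
0.145 [0.4905 0.0034 0.1448] [-0.6 -1.  -0.1] [-0.04  0.02 -0.04] 33.4
0.1425 [0.4906 0.0034 0.1423] [ 1.   0.8 -0.9] [ 0.01 -0.    0.02] 33.6
0.1405 [0.4906 0.0034 0.1403] [-0.2 -0.9 -0.7] [ 0.   -0.02  0.05] 33.9
0.139 [0.4906 0.0037 0.1391] [-1.4  1.5  1.3] [0.41 0.3  0.05] 34.1
0.138 [0.4911 0.0038 0.1386] [-1.3  3.   4.6] [ 0.79  0.36 -0.  ] 34.4
```

Cap rests on the catches at the right height with small side forces. Pressing on.

Run:
```python
from h import *
x,y=.4907,.0034
z=.138
while z>.112:
    z-=.0015; r.servo_line([x,y,z],feed=.02); o=get_obs(); F=o["wrist_force"]; print(round(z,4),o["tool_pos"].round(4),F.round(1),o["moment"].round(2),round(o["finger_gap"],4),round(o["time"],1))
    if F[2]>45 or np.hypot(*F[:2])>25 or (o["tool_pos"][2]<.1275 and F[2]>20): break
```

```text
0.1365 [0.4915 0.0041 0.1374] [-0.2  4.3  5.5] [1.07 0.25 0.05] 0.0276 34.6
0.135 [0.4916 0.0041 0.1359] [-0.3  5.4  4.6] [ 0.96  0.18 -0.02] 0.0269 34.9
0.1335 [0.4909 0.004  0.1336] [-0.2  4.   0.1] [ 0.92 -0.02  0.07] 0.0267 35.1
0.132 [0.49   0.0038 0.1302] [ 2.5  3.8 -8.6] [ 0.67 -0.49  0.05] 0.027 35.4
0.1305 [0.49   0.0035 0.1293] [ 2.3  5.2 -8.3] [ 0.62 -0.35 -0.04] 0.0271 35.6
0.129 [0.4904 0.0034 0.1288] [ 0.8  4.1 -5. ] [ 0.72 -0.   -0.08] 0.0269 35.9
0.1275 [0.4908 0.0034 0.1277] [-1.7  4.6 -1.2] [0.83 0.19 0.07] 0.0267 36.1
0.126 [0.4908 0.0034 0.1261] [-0.3  4.7 -0.4] [ 0.95  0.1  -0.03] 0.027 36.4
0.1245 [0.491  0.0034 0.1256] [-4.2  5.3  7.6] [ 0.84  0.72 -0.04] 0.0267 36.6
0.123 [0.491  0.0034 0.1255] [-9.2  5.5 17.7] [ 0.95  1.6  -0.04] 0.0272 36.9
0.1215 [0.4911 0.0034 0.1254] [-15.7   6.   29.7] [1.09 2.53 0.01] 0.0276 37.1
```

Run:
```python
from h import *
for i in range(3):
    r.hold(.5); o=get_obs(); print(o["tool_pos"].round(4),o["wrist_force"].round(1),round(o["finger_force"],1),rot(o["tcp_rot"]).as_matrix()[:,2].round(4),round(o["time"],1))
# numeric check of the placed tray: white floor region in the top view versus where it stood
c=snap("top"); h=cv2.cvtColor(c["frame"],cv2.COLOR_RGB2HSV); m=((h[...,0]>95)&(h[...,0]<120)&(h[...,1]>28)&(h[...,2]>90)).astype(np.uint8)
k=blobs(m,(430,240,500,340),300)
if k: b=cv2.minAreaRect(k[0]); print(b,plane(c,[b[0]],.004))
print(r.hand_in())
```

```text
[0.4911 0.0034 0.1254] [-15.2   6.6  28.6] 123.9 [ 4.e-04 -4.e-04 -1.e+00] 37.6
[0.4911 0.0034 0.1254] [-15.5   5.9  28.7] 123.9 [ 4.e-04 -3.e-04 -1.e+00] 38.1
[0.491  0.0034 0.1254] [-15.9   6.   28.4] 123.9 [ 3.e-04 -4.e-04 -1.e+00] 38.6
((463.3575134277344, 290.99322509765625), (29.5379581451416, 65.4972152709961), 2.726310968399048) [[ 0.46505249 -0.32927756  0.004     ]]
the job is handed in; nothing more can be done
None
```

I handed the job in at about 39 s: the pegs are in the tub, the empty tray stands back in its place, and the cap has clicked home with the hand still pressing at about 28 N; no verdict came back, and I viewed 11 pictures, one over the limit of 10.

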